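Press laminated plaques and lean them to dry

TASK

On the platen of the spring press, stack all the laminated plaques that are there, flat, lengthwise and squarely on top of one another, with the steel plate on top of them. With the tamper, press the stack squarely until the sprung platen bottoms out level, and hold it there for a second or two. Then stand the tamper upright with its whole foot on its rubber mat, lay the steel plate back flat along the middle of its cork pad, and lean every plaque side by side on the drying rest, foot behind the toe lip and back on the rail; leave the timer, tape roll and yellow pad where they are.

Things in the scene. Friction and masses are not known exactly. Their poses are not given: they have to be found in the camera images.
- plaque_blue_mid (a point): centre of a flat rigid plaque with blue faces and a pale wood core, 80 (x) x 45 (y) x 10 (z) mm, 60 g, both faces alike; x along its length, z across its thickness. It lies flat on the desk at the start, or may be absent
- plaque_green_mid (a point): centre of a flat rigid plaque with green faces and a pale wood core, 80 (x) x 45 (y) x 10 (z) mm, 60 g, both faces alike; x along its length, z across its thickness. It lies flat on the desk at the start, or may be absent
- plaque_red_mid (a point): centre of a flat rigid plaque with red faces and a pale wood core, 80 (x) x 45 (y) x 10 (z) mm, 60 g, both faces alike; x along its length, z across its thickness. It lies flat on the desk at the start, or may be absent
- platen_top (a point): centre of the top face of the aluminium platen of the spring press, 50 mm above the desk when up. Platen 76 (x) x 37 (y) x 8 mm; plaques lie on it lengthwise along x, overhanging 4 mm at each long side. Pressed off centre it rocks up to 7 degrees each way on a springy pivot (2.5 N m/rad)
- press: fixed frame of the spring press: blue base plate 112 (x) x 90 (y) x 14 mm; origin under its centre. Two upright end stops, 6 x 26 mm, at both ends along x, inner faces 44.5 mm from the centre, rise to 74 mm above the desk; the long sides are open
- press_travel (a joint): how far the platen is pressed down, m: 0 up, 0.014 bottomed on its stop. The spring takes 4.2 N to start and 12.6 N at the bottom, and lifts the platen again
- tamper_mid (a point): centre, half-way up, of the tamper: a flat steel disc foot 42 mm in diameter and 10 mm thick under an upright square dark-wood handle 22 x 22 mm whose faces look along the tamper's x and y; handle from 18 to 82 mm above the underside, this point 41 mm above the underside; about 250 g; z up along the handle
- caul_mid (a point): centre of the steel pressing plate: flat, bare steel, 80 (x) x 45 (y) x 12 (z) mm, 120 g, x along its length; it lies flat on its cork pad at the start
- caul_pad: cork pad of the steel pressing plate, 92 (x) x 58 (y) x 3 mm, fixed on the desk; origin at the centre of its underside
- mat: square black rubber mat, 130 x 130 x 3 mm, fixed on the desk, sides along its x and y; origin at the centre of its underside. The tamper stands on it at the start
- rest: fixed wooden drying rest, 94 (x) x 250 (y) mm; origin under it; -x is its front, towards the robot. Board top 8 mm above the desk; front toe lip with inner face at x = -40 mm, top 18 mm high; behind, a steel rail of 6 mm radius along y, axis at x = 17.7 mm, 47.2 mm high, between end posts at y = +-119 mm
- timer: small white timer, 66 x 66 x 18 mm, bystander; origin under its centre
- tape_roll: roll of tape, 68 mm in diameter, 20 mm high, bystander; origin under its centre
- sticky_pad: yellow note pad, 52 x 74 x 13 mm, bystander; origin under its centre
- rest_place_1 (a point): centre of a plaque leaning at place 1 of 3 of the rest (any plaque, any place; 75 mm apart, dark rubber patches), 39 mm high: lengthwise, foot on the board behind the lip, back on the rail, 43 degrees from level, upper end to +x, width along y. Axes as the rest's
- rest_place_2 (a point): centre of a plaque leaning at place 2 of 3 of the rest (any plaque, any place; 75 mm apart, dark rubber patches), 39 mm high: lengthwise, foot on the board behind the lip, back on the rail, 43 degrees from level, upper end to +x, width along y. Axes as the rest's
- rest_place_3 (a point): centre of a plaque leaning at place 3 of 3 of the rest (any plaque, any place; 75 mm apart, dark rubber patches), 39 mm high: lengthwise, foot on the board behind the lip, back on the rail, 43 degrees from level, upper end to +x, width along y. Axes as the rest's

How it is judged:
On the way, in this order (a step that is already met when the one before it is completed fails the run):
1. all the plaques present lie stacked flat and squarely on the platen, with the steel plate on top (x of plaque_blue_mid in the frame of platen_top between -0.01 and 0.01 m and y of plaque_blue_mid in the frame of platen_top between -0.01 and 0.01 m and z of plaque_blue_mid in the frame of platen_top between 0 and 0.03 m and angle between the z axis of each of plaque_blue_mid, plaque_green_mid, plaque_red_mid, caul_mid and the z axis of platen_top, either way round below 0.1 rad and angle between the x axis of each of plaque_blue_mid, plaque_green_mid, plaque_red_mid, caul_mid and the x axis of platen_top, either way round below 0.15 rad and x of plaque_green_mid in the frame of platen_top between -0.01 and 0.01 m and y of plaque_green_mid in the frame of platen_top between -0.01 and 0.01 m and z of plaque_green_mid in the frame of platen_top between 0 and 0.03 m and x of plaque_red_mid in the frame of platen_top between -0.01 and 0.01 m and y of plaque_red_mid in the frame of platen_top between -0.01 and 0.01 m and z of plaque_red_mid in the frame of platen_top between 0 and 0.03 m and x of caul_mid in the frame of platen_top between -0.01 and 0.01 m and y of caul_mid in the frame of platen_top between -0.01 and 0.01 m and z of caul_mid in the frame of platen_top between 0.018 and 0.042 m and contact force between the fingers and plaque_blue below 0.5 N and contact force between the fingers and plaque_green below 0.5 N and contact force between the fingers and plaque_red below 0.5 N and contact force between the fingers and caul below 0.5 N), for 0.3 s.
2. the tamper presses the stack until the platen is bottomed and level, for a second (value of joint press_travel above 0.012 m and angle between platen_top's own z axis and vertical below 0.04 rad and angle between tamper_mid's own z axis and vertical below 0.07 rad and contact force between tamper and caul above 5 N and x of plaque_blue_mid in the frame of platen_top between -0.01 and 0.01 m and y of plaque_blue_mid in the frame of platen_top between -0.01 and 0.01 m and z of plaque_blue_mid in the frame of platen_top between 0 and 0.03 m and angle between the z axis of each of plaque_blue_mid, plaque_green_mid, plaque_red_mid, caul_mid and the z axis of platen_top, either way round below 0.1 rad and angle between the x axis of each of plaque_blue_mid, plaque_green_mid, plaque_red_mid, caul_mid and the x axis of platen_top, either way round below 0.15 rad and x of plaque_green_mid in the frame of platen_top between -0.01 and 0.01 m and y of plaque_green_mid in the frame of platen_top between -0.01 and 0.01 m and z of plaque_green_mid in the frame of platen_top between 0 and 0.03 m and x of plaque_red_mid in the frame of platen_top between -0.01 and 0.01 m and y of plaque_red_mid in the frame of platen_top between -0.01 and 0.01 m and z of plaque_red_mid in the frame of platen_top between 0 and 0.03 m and x of caul_mid in the frame of platen_top between -0.01 and 0.01 m and y of caul_mid in the frame of platen_top between -0.01 and 0.01 m and z of caul_mid in the frame of platen_top between 0.018 and 0.042 m), for 1 s.
At the end, for the whole second after the job is handed in: Plaques lean still on lip and rail (34 to 53 degrees from level, centre within 10 mm across and 7 mm in height of the given position, width within 0.2 rad of the rest's length); the tamper stands within 48 mm of the mat's centre each way; the plate lies within 18 mm and 0.25 rad on its pad (x of plaque_blue_mid in the frame of rest between -0.017 and 0.003 m and y of plaque_blue_mid in the frame of rest between -0.103 and 0.103 m and z of plaque_blue_mid in the frame of rest between 0.032 and 0.046 m and angle between the z axis of plaque_blue_mid and the z axis of rest, either way round between 0.6 and 0.92 rad and angle between the y axis of each of plaque_blue_mid, plaque_green_mid, plaque_red_mid and the y axis of rest, either way round below 0.2 rad and contact force between each of plaque_blue, plaque_green, plaque_red and rest above 0.05 N and linear speed of each of plaque_blue, plaque_green, plaque_red, tamper, caul below 0.02 m/s and x of plaque_green_mid in the frame of rest between -0.017 and 0.003 m and y of plaque_green_mid in the frame of rest between -0.103 and 0.103 m and z of plaque_green_mid in the frame of rest between 0.032 and 0.046 m and angle between the z axis of plaque_green_mid and the z axis of rest, either way round between 0.6 and 0.92 rad and x of plaque_red_mid in the frame of rest between -0.017 and 0.003 m and y of plaque_red_mid in the frame of rest between -0.103 and 0.103 m and z of plaque_red_mid in the frame of rest between 0.032 and 0.046 m and angle between the z axis of plaque_red_mid and the z axis of rest, either way round between 0.6 and 0.92 rad and x of tamper_mid in the frame of mat between -0.048 and 0.048 m and y of tamper_mid in the frame of mat between -0.048 and 0.048 m and angle between tamper_mid's own z axis and vertical below 0.1 rad and height (world z) of tamper_mid below 0.05 m and x of caul_mid in the frame of caul_pad between -0.018 and 0.018 m and y of caul_mid in the frame of caul_pad between -0.018 and 0.018 m and z of caul_mid in the frame of caul_pad below 0.014 m and angle between the z axis of caul_mid and the z axis of caul_pad, either way round below 0.08 rad and angle between the x axis of caul_mid and the x axis of caul_pad, either way round below 0.25 rad); the robot touches nothing.
It fails at once if the timer is pushed away by more than 50 mm (distance of timer from where it was at the start of the episode above 0.05 m).
It fails at once if the tape roll is pushed away by more than 50 mm (distance of tape_roll from where it was at the start of the episode above 0.05 m).
It fails at once if the sticky pad is pushed away by more than 50 mm (distance of sticky_pad from where it was at the start of the episode above 0.05 m).
Of plaque_blue, plaque_green, plaque_red only 2 to 3 are there at a start; the rules pass over those that are not, and their reading is None.
At some moment in a run one of tamper may be knocked a few centimetres aside while the robot is not near it.
Once in a run the grip may slacken for a moment while it holds something.
It also fails if it takes over 210 s, if anything falls off the work surface, if the arm or the gripper's body presses on something with over 40 N, if the wrist force passes 120 N, or if a joint passes its speed limit or range.

ROBOT

A 6-joint arm with a two-finger parallel gripper is mounted at the origin on a cart in front of the work surface, level with it; the furniture and walls round the work are solid. World frame = base frame: x ahead of the robot, y to its left, z up, the work surface at z = 0. Lengths are in m, angles in rad, forces in N, time in s.
With the tool pointing down it reaches from about 0.275 to 0.85 m from the base axis. Payload 5.2 kg.
Tool frame: the origin (TCP) lies at the very end of the fingers, on their centre line; the grasp point (between the pads) lies 19 mm behind it; z points along the fingers, y is the line along which they close (so a half turn about z gives the same grasp; the last joint's range is limited). The gripper opens to 85 mm and grips with 20 to 120 N. Pads are 22 mm wide; open, the fingers measure 114 mm over their backs; the gripper's body (76 mm by 85 mm) begins 54 mm behind the grasp point. The pads swing forward as they close: fully open they stand 13 mm farther back than shut.
Start: joints at [1.091, 0.259, 1.535, -0, 1.348, -0.203], TCP at [0.15, 0.529, 0.231] pointing down, gripper open.
Joint ranges: [-3.14, 3.14], [-0.91, 2.08], [0.19, 2.58], [-1.22, 4.36], [0.22, 2.71], [-3.12, 3.12]. Speed limits (rad/s): [2.57, 2.57, 3.14, 3.14, 3.14, 3.14].

INTERFACE

Orientations are given as a rotation vector (axis times angle).
In Python, from cell import bot, camera gives the robot as it stands. The module is installed in compiled form; this text tells all that it offers. Calls block until the motion is done:
- bot.goto(position, orientation): joint-space move of the TCP to a pose.
- bot.move_l(position, speed=0.15, frame=None, guard=None): straight line of the TCP; frame=None keeps the orientation; speed is the mean speed in m/s. With guard (N) it stops when the force on the tool has changed by that much, and returns True; else False.
- bot.movej(angles): joint-space move.
- bot.move_gripper(opening): opening from 0.0 (shut) to 1.0 (fully open); the grip force is fixed at half the most; returns when the fingers have stopped.
- bot.hold(seconds).
- bot.solve_ik(position, orientation): joint angles nearest the present ones, or None.
- camera(name): name is "side" or "top"; returns a dict with "image" (400x640x3 uint8, red, green, blue), "depth" (400x640 float32, m along the optical axis (not along the pixel's ray), 0 where there is no reading), "fx", "fy", "cx", "cy" (pixels), "rvec" (rotation vector, rad) and "tvec" (3), from world to camera coordinates, as OpenCV has them. Camera axes: x right, y down, z forward; pixel columns grow to the right and rows downward; lengths in m; the calibration is good to about 2 mm. A picture is of the moment at which its call begins.
A pose or a line that the arm cannot do raises bot.PlanningError and nothing moves.
- bot.job_done(): hands the job in; it is judged then, once.
Readings, each from a call of its own:
- bot.get_time(): time.
- bot.get_joint_pos(): joint angles.
- bot.get_dq(): joint speeds.
- bot.get_effort(): joint torques, N m.
- bot.get_position(): TCP position.
- bot.get_orientation(): TCP orientation.
- bot.get_wrist_force(): force on the tool from outside, world axes, zero at the start.
- bot.get_wrist_torque(): the same for the moment, N m.
- bot.get_width(): opening from 0.0 (shut) to 1.0 (fully open).
- bot.get_grasp_force(): force on a finger pad.
Only numpy, scipy, OpenCV 4.12 (cv2) and the standard library are available. Lean on these libraries where they do the work, as an engineer would, in place of code of your own. Each camera call takes 0.05 s, during which the arm holds its last target. There are 200 camera calls.

## Working session

There is one attempt and no reset: what is moved stays moved. The work goes in short steps, each a Python script; the robot and the scene stay as the last script left them, time stands still between calls to the robot, and variables do not carry over. Pictures are saved under pics/ and viewed, at most 14 in all, crops included, and the job is handed in when it is done.

```bash
mkdir -p pics; cat > h.py <<'E'
import numpy as np, cv2
from cell import bot, camera
from scipy.spatial.transform import Rotation as R
def shot(name,fn=None):
    c=camera(name)
    if fn: cv2.imwrite('pics/'+fn,c['image'][:,:,::-1])
    return c
def cloud(c):
    v,u=np.mgrid[0:400,0:640]; d=c['depth'].astype(float)
    P=np.stack([(u-c['cx'])/c['fx']*d,(v-c['cy'])/c['fy']*d,d],-1)
    M=cv2.Rodrigues(np.array(c['rvec'],float))[0]
    W=(P-np.array(c['tvec']).ravel())@M
    W[d==0]=np.nan
    return W
E
python3 - <<'E'
from h import *
for n in('top','side'):
    c=shot(n,n+'0.png'); np.savez('/tmp/%s0.npz'%n,W=cloud(c),im=c['image'])
    M=cv2.Rodrigues(np.array(c['rvec'],float))[0]; print(n,c['fx'],-M.T@np.array(c['tvec']).ravel(),M[2])
E
```

```text
top 486.0789215398562 [0.42528796 0.12585672 1.07423236] [ 1.21432579e-01 -8.49586993e-04 -9.92599318e-01]
side 510.3490243291207 [ 0.56233068 -0.87363701  0.57910884] [ 0.00333129  0.89862654 -0.43870177]
```

View pics/top0.png

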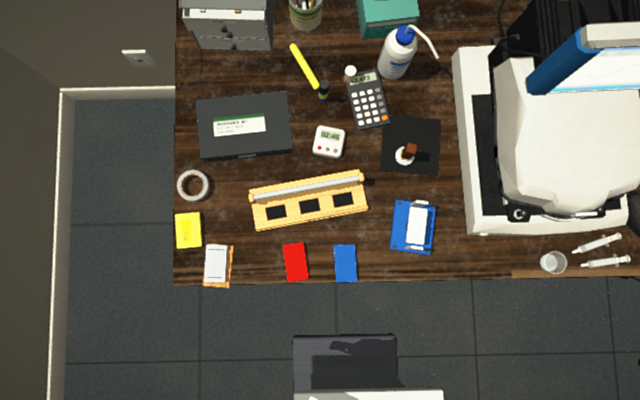

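View pics/side0.png

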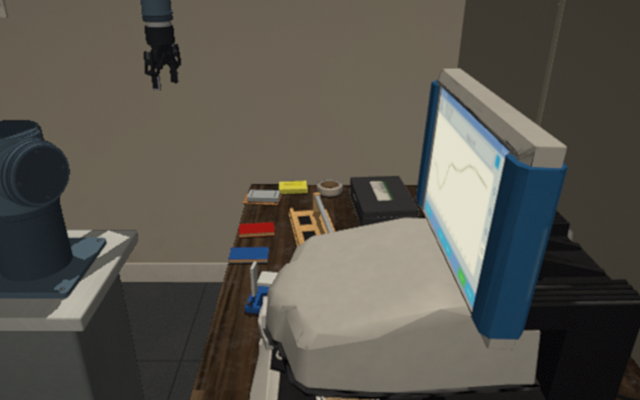

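Top view: red plaque at about (295,262), blue at (345,263), no green. Steel plate on its pad is at (217,265), press (414,226), tamper and mat (411,147), rest (308,200). Next I segment these.

```bash
cat >> h.py <<'E'
def rect(pts):
    (c,s,a)=cv2.minAreaRect((pts[:,:2]*1000).astype(np.float32))
    if s[0]<s[1]: s=s[::-1]; a+=90
    return np.round(np.array(c)/1000,4),np.round(s,1),(a+90)%180-90   # centre, mm (long,short), long-axis deg
def blob(W,m,box=None):
    m=m.astype(np.uint8)
    if box: 
        b=np.zeros_like(m); u0,v0,u1,v1=box; b[v0:v1,u0:u1]=1; m&=b
    n,l,s,_=cv2.connectedComponentsWithStats(m)
    k=1+np.argmax(s[1:,4]); P=W[l==k]; P=P[~np.isnan(P[:,0])]
    return P
E
python3 - <<'E'
from h import *
d=np.load('/tmp/top0.npz');W=d['W'];im=d['im'].astype(int);r,g,b=im[...,0],im[...,1],im[...,2];Z=np.nan_to_num(W[...,2],nan=-1)
def rep(n,m,box):
    P=blob(W,m,box); print(n,len(P),rect(P),'z',np.round(np.percentile(P[:,2],[5,50,95]),4))
rep('red',(r>120)&(g<60)&(b<60),(270,230,325,295))
rep('blue',(b>110)&(r<60),(325,230,370,295))
rep('caul',(abs(r-b)<30)&(r>120),(195,235,240,295))
rep('caul z',(Z>.009),(195,235,240,295))
rep('caulpad',(Z>.0015)&(Z<.006)|(Z>.009),(195,235,245,295))
rep('platen',(Z>.04)&(Z<.055),(385,190,445,262))
rep('pressbase',(Z>.008)&(Z<.09),(385,190,445,262))
rep('posts',(Z>.06),(385,190,445,262))
rep('mat',(Z>.0015)&(Z<.005)&(r<60),(370,105,450,185))
rep('tamp top',(Z>.075),(380,115,440,180))
rep('tampfoot',(Z>.008)&(Z<.02),(380,115,440,180))
rep('rest',(Z>.005)&(Z<.06),(240,160,375,235))
rep('restrail',(Z>.04),(240,160,375,235))
rep('timer',(Z>.012),(305,120,350,165))
rep('mon',(Z>.03),(450,30,560,240))
rep('box',(Z>.03),(190,85,300,165))
print('cart',W[345:400:15,300:440:30])
E
```

```text
red 831 (array([0.4265, 0.1488]), array([83.2, 49. ]), 7.55293083190918) z [0.0015 0.0104 0.0135]
blue 768 (array([0.4213, 0.0385]), array([82.3, 47.6]), 0.8820706605911255) z [0.0067 0.0105 0.0137]
caul 793 (array([0.4274, 0.3235]), array([78.4, 50.4]), -2.7342300415039062) z [0.0109 0.0151 0.0183]
caul z 781 (array([0.4268, 0.3212]), array([79.7, 45.6]), -3.3418350219726562) z [0.0117 0.0151 0.0183]
caulpad 1217 (array([0.4318, 0.3212]), array([113.2,  91.1]), -0.9592132568359375) z [0.0021 0.0138 0.0178]
platen 639 (array([ 0.4969, -0.11  ]), array([76. , 37.7]), -9.649940490722656) z [0.047  0.0505 0.0534]
pressbase 2122 (array([ 0.497 , -0.1101]), array([112.4,  90.5]), -9.229049682617188) z [0.0115 0.0163 0.0546]
posts 48 (array([ 0.5433, -0.1174]), array([24.3,  6.5]), 80.8824691772461) z [0.064  0.0729 0.0767]
mat 1703 (array([ 0.6864, -0.1182]), array([149.6, 138.2]), -11.523536682128906) z [0.0018 0.0034 0.0048]
tamp top 115 (array([ 0.6553, -0.0993]), array([22.5, 21.5]), 73.79573822021484) z [0.0784 0.0847 0.088 ]
tampfoot 130 (array([ 0.6522, -0.0964]), array([41. , 32.5
[... 683 characters left out ...]
-0.64210942]
  [ 0.13729663 -0.15687336 -0.6335564 ]
  [ 0.11658468 -0.28389862 -0.74268845]]

 [[ 0.09186236  0.15168558 -0.6453626 ]
  [ 0.10928243  0.05336724 -0.54496808]
  [ 0.10892815 -0.04252237 -0.53635675]
  [ 0.08585461 -0.15626376 -0.64278243]
  [ 0.06699386 -0.27765612 -0.72668408]]

 [[        nan         nan         nan]
  [ 0.10878296  0.06374088 -0.33860673]
  [ 0.10930422 -0.0193532  -0.32841687]
  [ 0.11043439 -0.1007963  -0.3156536 ]
  [ 0.01158801 -0.27843718 -0.7419359 ]]

 [[ 0.14990691  0.14358999 -0.02105717]
  [ 0.14953688  0.07874609 -0.0171094 ]
  [ 0.14915351  0.01437494 -0.0132541 ]
  [ 0.14961799 -0.04899361 -0.0061149 ]
  [ 0.14885365 -0.1125771  -0.00383861]]]
```

```bash
python3 - <<'E'
import cv2
im=cv2.imread('pics/top0.png')
cv2.imwrite('pics/crop0.png',cv2.resize(im[105:295,170:460],None,fx=2.75,fy=2.75,interpolation=cv2.INTER_CUBIC))
E
```

```text
(no output)
```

View pics/crop0.png

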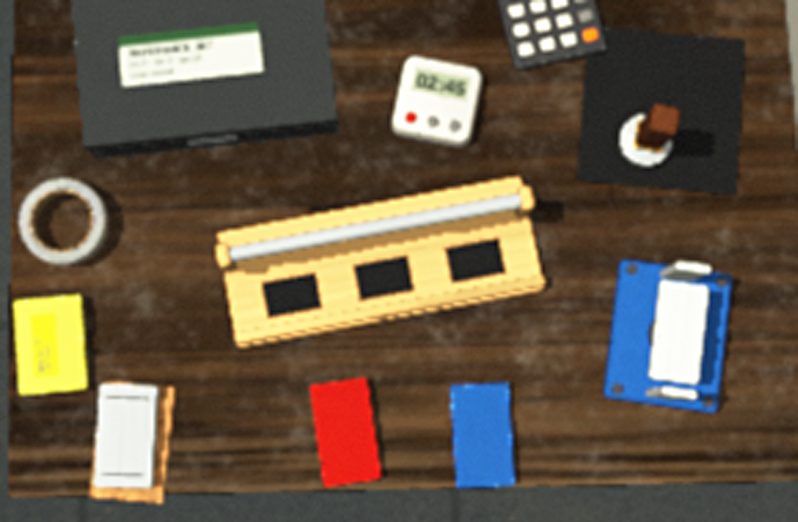

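Red, blue, plate, platen and rest agree with their given sizes and heights. I still need the cork pad and mat poses, then I pick the first plaque.

```bash
cat >> h.py <<'E'
D=np.deg2rad
def ori(yaw,tilt=0): return (R.from_euler('z',yaw,degrees=True)*R.from_euler('y',-tilt,degrees=True)*R.from_euler('x',180,degrees=True)).as_rotvec()
PRESS=np.array([.497,-.110]); PYAW=-9.4
REST=np.array([.5612,.1184]); RYAW=9.5
def above(xy,yaw,z): bot.goto([xy[0],xy[1],z],ori(yaw))
def st(msg=''): print(msg,'t %.1f'%bot.get_time(),'w %.3f'%bot.get_width(),'gf %.1f'%bot.get_grasp_force(),'F',np.round(bot.get_wrist_force(),1),'p',np.round(bot.get_position(),4))
def pick(xy,yaw,z,hover=.12):
    above(xy,yaw,hover); bot.move_l([xy[0],xy[1],z],speed=.12); bot.move_gripper(0.0); st('grip')
    bot.move_l([xy[0],xy[1],hover],speed=.15); st('lift')
def place(xy,yaw,z,hover=.13,open=.85):
    above(xy,yaw,hover); bot.move_l([xy[0],xy[1],z+.012],speed=.15); bot.move_l([xy[0],xy[1],z],speed=.03,guard=6); st('down')
    bot.move_gripper(open); bot.hold(.2); bot.move_l([xy[0],xy[1],hover],speed=.15)
E
python3 - <<'E'
from h import *
d=np.load('/tmp/top0.npz');W=d['W'];im=d['im'].astype(int);r,g,b=im[...,0],im[...,1],im[...,2];Z=np.nan_to_num(W[...,2],nan=-1)
P=blob(W,(r-b>50)&(r>120),(198,240,240,292)); print('pad',len(P),rect(P),np.median(P[:,2]))
m=((r<45)&(abs(r-b)<14)).astype(np.uint8); m=cv2.morphologyEx(m,cv2.MORPH_OPEN,np.ones((5,5)))
P=blob(W,m,(376,110,446,180)); print('mat',len(P),rect(P),np.median(P[:,2]))
bot.move_gripper(1.0)
pick([.4213,.0385],0.9,.003)
E
```

```text
pad 334 (array([0.3736, 0.3727]), array([243.6,  75.7]), -59.855342864990234) 0.0028115716854349724
mat 2652 (array([ 0.6832, -0.1158]), array([130., 128.]), -6.275291442871094) 0.003818545449039525
grip t 4.0 w 0.499 gf 59.3 F [-2.3 -0.1 10.6] p [0.4217 0.0384 0.0039]
lift t 4.9 w 0.493 gf 60.8 F [-0.6 -0.1 -0.8] p [0.4206 0.0386 0.1193]
```

```bash
python3 - <<'E'
from h import *
place(PRESS,PYAW,.052)
pick([.4265,.1488],7.5,.004)
place(PRESS,PYAW,.062)
bot.goto([.42,.2,.25],ori(0))
c=shot('top','a1.png');W=cloud(c);im=c['image'].astype(int);r,g,b=im[...,0],im[...,1],im[...,2]
Z=np.nan_to_num(W[...,2],nan=-1)
P=blob(W,(r>120)&(g<60)&(b<60),(380,185,450,265));print('red',rect(P),np.median(P[:,2]))
d=np.load('/tmp/top0.npz');W=d['W'];im=d['im'].astype(int);r,g,b=im[...,0],im[...,1],im[...,2];Z=np.nan_to_num(W[...,2],nan=-1)
P=blob(W,(r-b>50)&(r>120)&(abs(Z-.003)<.006),(198,240,240,292)); print('pad',len(P),rect(P),np.median(P[:,2]))
cv2.imwrite('pics/a1c.png',cv2.resize(c['image'][150:290,180:460,::-1],None,fx=2.8,fy=2.8,interpolation=cv2.INTER_CUBIC))
E
```

```text
down t 6.8 w 0.494 gf 61.3 F [1.8 0.9 3.6] p [ 0.4976 -0.1102  0.0524]
grip t 10.6 w 0.495 gf 59.4 F [-2.  -0.6  8.8] p [0.4271 0.1489 0.0051]
lift t 11.5 w 0.493 gf 60.8 F [ 0.4  0.2 -0.3] p [0.4258 0.1488 0.1193]
down t 13.6 w 0.492 gf 61.4 F [1.2 0.1 4. ] p [ 0.4977 -0.1103  0.0625]
red (array([ 0.5014, -0.1167]), array([90.6, 55.8]), -11.236175537109375) 0.07077790674297374
pad 308 (array([0.4227, 0.3187]), array([92.7, 62. ]), -6.6723175048828125) 0.002911138499496728
```

View pics/a1c.png

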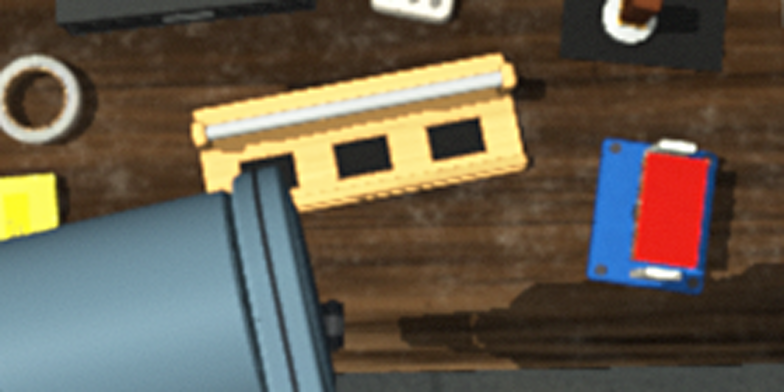

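Red lies squarely between the end stops, with blue under it. Now the plate, then a check of the stack and tamper.

```bash
python3 - <<'E'
from h import *
pick([.4270,.3222],-3.3,.0075)
place(PRESS,PYAW,.0735,hover=.15)
bot.goto([.42,.2,.25],ori(0)); bot.hold(.3)
c=shot('top','a2.png');W=cloud(c);im=c['image'].astype(int);r,g,b=im[...,0],im[...,1],im[...,2]
Z=np.nan_to_num(W[...,2],nan=-1)
P=blob(W,(abs(Z-.082)<.0045),(385,185,450,262));print('caul',rect(P),np.median(P[:,2]))
P=blob(W,abs(Z-.085)<.006,(370,105,450,178));print('tamp top',rect(P),np.median(P[:,2]))
P=blob(W,(abs(Z-.013)<.006)&(r>100),(370,105,450,178));print('foot',rect(P))
cv2.imwrite('pics/a2c.png',cv2.resize(c['image'][105:265,330:460,::-1],None,fx=3.6,fy=3.6,interpolation=cv2.INTER_CUBIC))
E
```

```text
grip t 18.4 w 0.498 gf 60.1 F [-1.4 -0.3  6.3] p [0.4276 0.3225 0.0087]
lift t 19.3 w 0.501 gf 60.9 F [-0.3  0.5 -0.2] p [0.4263 0.3219 0.1191]
down t 22.1 w 0.501 gf 61.3 F [ 1.8 -0.2  2.2] p [ 0.4975 -0.1103  0.0739]
caul (array([ 0.4965, -0.1113]), array([79.7, 46.6]), -9.994583129882812) 0.08257924831246174
tamp top (array([ 0.6551, -0.0993]), array([21.4, 21.3]), 72.99556732177734) 0.08493860889002175
foot (array([ 0.6521, -0.0959]), array([40.7, 30.8]), 42.47574234008789)
```

View pics/a2c.png

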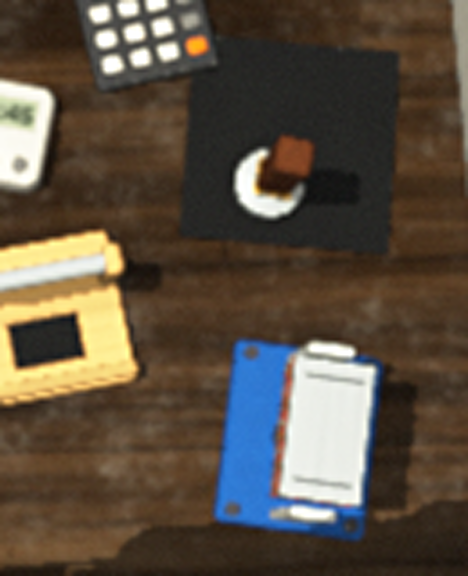

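The stack is square with the plate on top, and the tamper has not moved. Grip the tamper and press.

```bash
python3 - <<'E'
from h import *
bot.move_gripper(.7)
pick([.6551,-.0993],-17,.034,hover=.18)
above(PRESS,-17,.16)
st('over'); bot.move_l([*PRESS,.122],speed=.1); 
p=bot.get_position(); z=.122
print(bot.move_l([*PRESS,.105],speed=.02,guard=2.5)); st('touch')
z=bot.get_position()[2]
f0=bot.get_wrist_force()[2]
for i in range(24):
    z-=.001; bot.move_l([*PRESS,z],speed=.02); f=bot.get_wrist_force()
    if i%4==3 or f[2]>16: st(i)
    if f[2]>20: break
bot.hold(2.0); st('held'); c=shot('side'); 
cv2.imwrite('pics/a3.png',cv2.resize(c['image'][230:330,220:320,::-1],None,fx=5,fy=5))
E
```

```text
grip t 28.4 w 0.248 gf 59.4 F [-1.1  0.3  3.6] p [ 0.6554 -0.0994  0.0347]
lift t 29.6 w 0.248 gf 58.9 F [-0.4  0.4 -3.1] p [ 0.6543 -0.0991  0.1785]
over t 30.2 w 0.254 gf 58.8 F [ 0.9 -0.3 -3.1] p [ 0.497  -0.1102  0.1599]
True
touch t 31.4 w 0.253 gf 59.0 F [0.4 0.1 2. ] p [ 0.4971 -0.1101  0.1088]
3 t 32.4 w 0.252 gf 59.3 F [ 2.  -1.7  3.6] p [ 0.4972 -0.1101  0.1049]
7 t 33.4 w 0.253 gf 59.6 F [ 0.6 -0.4  6.4] p [ 0.4972 -0.1101  0.1009]
10 t 34.2 w 0.252 gf 61.3 F [-1.3  0.1 16.2] p [ 0.4974 -0.1102  0.0993]
11 t 34.4 w 0.249 gf 62.3 F [-3.7  1.3 22.8] p [ 0.4976 -0.1102  0.0992]
held t 36.4 w 0.243 gf 62.3 F [-3.5  0.3 21.9] p [ 0.4976 -0.1102  0.0992]
```

View pics/a3.png

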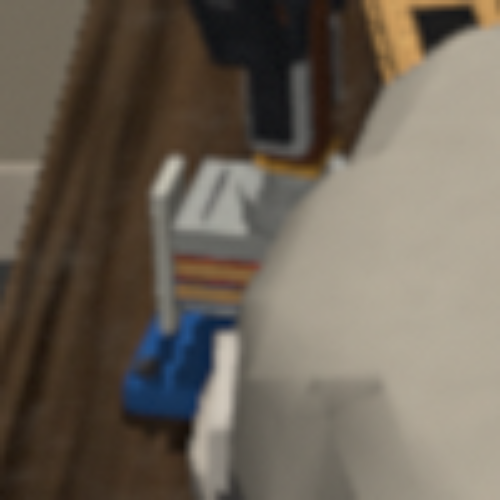

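Force rises steeply at about 14 mm of travel, so the platen is bottomed. The side view shows the stack intact under the tamper, plate top at about (220,200) in the crop. I'll check that it is level and hold a bit longer at a gentler force.

```bash
python3 - <<'E'
from h import *
def tilt(lab):
    for n in('side','top'):
        W=cloud(shot(n)).reshape(-1,3); a=D(PYAW)
        L=(W[:,:2]-PRESS)@np.array([[np.cos(a),-np.sin(a)],[np.sin(a),np.cos(a)]])
        m=(abs(L[:,0])<.038)&(abs(L[:,1])<.02)&(abs(W[:,2]-.069)<.006)
        A=np.c_[L[m],np.ones(m.sum())]; z=W[m,2]
        if m.sum()<20: print(lab,n,m.sum()); continue
        s=np.linalg.lstsq(A,z,rcond=None)[0]; print(lab,n,m.sum(),'slopes,z0',s,'x',np.ptp(L[m],axis=0))
tilt('25N')
print(bot.get_wrist_torque())
z=bot.get_position()[2]+.0004
bot.move_l([*PRESS,z],speed=.01); bot.hold(1.5); st('gentle'); tilt('gentle')
E
```

```text
25N side 149 slopes,z0 [ 0.06925031 -0.01385497  0.0694319 ] x [0.036564  0.0398327]
25N top 187 slopes,z0 [-0.00037354  0.00115606  0.06837225] x [0.0757363  0.03154353]
[ 0.33505413  0.73506431 -0.02393542]
gentle t 38.5 w 0.251 gf 60.0 F [ 0.6 -0.5  6.4] p [ 0.4972 -0.1101  0.0999]
gentle side 151 slopes,z0 [ 0.07375722 -0.00713953  0.0701748 ] x [0.03807389 0.03978271]
gentle top 188 slopes,z0 [-0.00051489 -0.02701743  0.06952803] x [0.07575081 0.03072215]
```

The top camera shows the plate level (slope about 0.001) at z = 0.068, which is exactly bottomed. Tamper back to the mat, plate back to its pad.

```bash
python3 - <<'E'
from h import *
bot.move_l([*PRESS,.17],speed=.08); st('up')
T=[.672,-.110]
above(T,-17,.17); bot.move_l([*T,.05],speed=.12); print(bot.move_l([*T,.031],speed=.02,guard=3)); st('mat')
bot.move_gripper(.6); bot.move_l([*T,.18],speed=.15)
bot.goto([.42,.2,.25],ori(0)); bot.move_gripper(1.0)
c=shot('top');W=cloud(c);im=c['image'].astype(int);r,g,b=im[...,0],im[...,1],im[...,2]
Z=np.nan_to_num(W[...,2],nan=-1)
P=blob(W,(abs(Z-.082)<.0045),(385,185,450,262));print('caul',rect(P),np.median(P[:,2]))
P=blob(W,abs(Z-.085)<.006,(370,105,450,178));print('tamp top',rect(P),np.median(P[:,2]))
cv2.imwrite('pics/a4.png',cv2.resize(c['image'][105:265,330:460,::-1],None,fx=3.6,fy=3.6,interpolation=cv2.INTER_CUBIC))
E
```

```text
up t 39.6 w 0.250 gf 58.8 F [ 0.2 -0.1 -2.5] p [ 0.4964 -0.1098  0.1693]
True
mat t 42.2 w 0.254 gf 59.5 F [-1.2 -0.1  5.2] p [ 0.6718 -0.1099  0.0347]
caul (array([ 0.4967, -0.1108]), array([80.1, 45.9]), -9.629432678222656) 0.08256279551662309
tamp top (array([ 0.6716, -0.1108]), array([22.7, 21.4]), -15.547462463378906) 0.08507827744703828
```

View pics/a4.png

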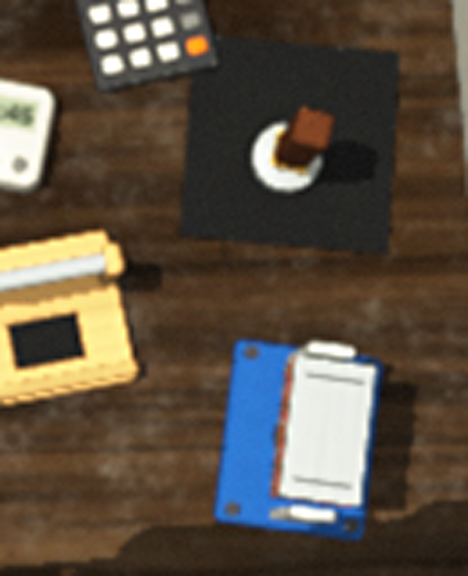

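The tamper stands upright on the mat at about (288,155) in the crop. Plate next.

```bash
python3 - <<'E'
from h import *
pick([.4967,-.1108],-9.6,.0745,hover=.16)
place([.4225,.3190],-5,.0065,hover=.13)
bot.goto([.42,.0,.25],ori(0))
c=shot('top');W=cloud(c);im=c['image'].astype(int);r,g,b=im[...,0],im[...,1],im[...,2]
Z=np.nan_to_num(W[...,2],nan=-1)
P=blob(W,abs(Z-.015)<.005,(190,235,245,295));print('caul',rect(P),np.median(P[:,2]))
P=blob(W,(r>100)&(g<60)&(abs(Z-.07)<.005),(385,185,450,262));print('red',rect(P),np.median(P[:,2]))
cv2.imwrite('pics/a5.png',cv2.resize(c['image'][150:295,180:460,::-1],None,fx=2.8,fy=2.8,interpolation=cv2.INTER_CUBIC))
# reachability of leaning poses
u=np.array([np.cos(D(RYAW)),np.sin(D(RYAW))]); v=np.array([-u[1],u[0]])
for y in(.06,-.06):
    q=REST-.007*u+y*v; print(q,bot.solve_ik([*q,.039],ori(RYAW,43)), bot.solve_ik([*(q-.06*u),.10],ori(RYAW,43)))
E
```

```text
grip t 48.4 w 0.495 gf 60.5 F [ 0.5 -0.3  1.8] p [ 0.497  -0.111   0.0749]
lift t 49.1 w 0.500 gf 60.9 F [ 0.5 -0.5 -0.7] p [ 0.496  -0.1105  0.1591]
down t 52.0 w 0.494 gf 61.8 F [-0.8 -0.7  6.6] p [0.4232 0.3194 0.009 ]
caul (array([0.4228, 0.3178]), array([79.8, 45.7]), -4.7949371337890625) 0.015168245412563945
red (array([ 0.5262, -0.1159]), array([44.8, 22.2]), 77.42504119873047) 0.07070590417271934
[0.54439314 0.1764218 ] [ 0.08268883  0.3987666   2.34650127  2.97875646  0.35677828 -1.47890388] None
[0.56419886 0.05806753] [-0.29050907  0.39162803  2.36749655  2.34698514  0.43469779 -1.1696232 ] [-0.39700893  0.12661483  2.45471145  1.83890236  0.38696046 -0.72067451]
```

View pics/a5.png

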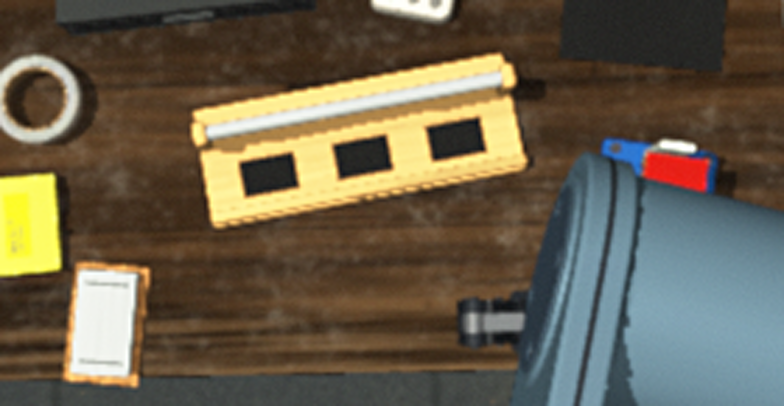

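The plate lies centred on its pad (about (107,322) in the crop). A 43° tool tilt at the rest is awkward for the wrist, so I'll grip each plaque with the tool tilted back about 22° at the press. That leaves only about 21° of tilt for the lean.

```bash
cat >> h.py <<'E'
def T(p,rot):
    M=np.eye(4); M[:3,:3]=rot.as_matrix(); M[:3,3]=p; return M
def lean_plan(y,pickz,pz,tp=22,x=-.005,z=.040):
    rp=R.from_rotvec(ori(PYAW,-tp)); C=np.array([.4968,-.1105])
    rel=np.linalg.inv(T([*C,pickz],rp))@T([*C,pz],R.from_euler('z',PYAW,degrees=True))
    u=np.array([np.cos(D(RYAW)),np.sin(D(RYAW))]); v=np.array([-u[1],u[0]]); q=REST+x*u+y*v
    G=T([*q,z],R.from_euler('zy',[0,0])*R.from_euler('z',RYAW,degrees=True)*R.from_euler('y',-43,degrees=True))@np.linalg.inv(rel)
    return C,rp,G[:3,3],R.from_matrix(G[:3,:3])
E
python3 - <<'E'
from h import *
for tp in (15,22,28):
  for y in (.06,-.06):
    C,rp,g,rg=lean_plan(y,.0655,.065,tp)
    f=lambda p,r:(lambda s:None if s is None else np.round(s,2))(bot.solve_ik(list(p),r.as_rotvec()))
    print(tp,y,np.round(g,3),f([*C,.0655],rp),f([*C,.15],rp),f(g,rg),f(g+[0,0,.07],rg))
E
```

```text
15 0.06 [0.546 0.177 0.04 ] [-0.4   0.51  1.62 -0.06  1.26  1.37] [-0.4   0.42  1.54 -0.06  1.44  1.35] None [0.1  0.21 2.07 0.08 0.38 1.43]
15 -0.06 [0.566 0.058 0.04 ] [-0.4   0.51  1.62 -0.06  1.26  1.37] [-0.4   0.42  1.54 -0.06  1.44  1.35] [-0.2   0.33  2.15  0.72  0.26  0.54] [-0.2   0.19  2.08  0.41  0.43  0.86]
22 0.06 [0.546 0.177 0.04 ] [-0.38  0.59  1.52 -0.08  1.4   1.38] [-0.38  0.5   1.44 -0.08  1.57  1.37] [0.1  0.36 2.03 0.06 0.39 1.46] [0.1  0.24 1.96 0.04 0.57 1.48]
22 -0.06 [0.566 0.058 0.04 ] [-0.38  0.59  1.52 -0.08  1.4   1.38] [-0.38  0.5   1.44 -0.08  1.57  1.37] [-0.17  0.35  2.04  0.29  0.42  0.99] [-0.17  0.23  1.98  0.21  0.6   1.08]
28 0.06 [0.546 0.177 0.04 ] [-0.37  0.66  1.44 -0.1   1.53  1.39] [-0.37  0.57  1.36 -0.1   1.69  1.38] [0.11 0.38 1.94 0.03 0.56 1.49] [0.11 0.28 1.87 0.02 0.73 1.5 ]
28 -0.06 [0.566 0.058 0.04 ] [-0.37  0.66  1.44 -0.1   1.53  1.39] [-0.37  0.57  1.36 -0.1   1.69  1.38] [-0.14  0.38  1.95  0.15  0.57  1.15] [-0.14  0.27  1.88  0.12  0.74  1.18]
```

```bash
cat >> h.py <<'E'
def lean(y,pickz,pz):
    C,rp,g,rg=lean_plan(y,pickz,pz,28)
    bot.move_gripper(1.0); bot.goto([*C,.16],rp.as_rotvec()); bot.move_l([*C,pickz],speed=.1); bot.move_gripper(0.0); st('grip')
    bot.move_l([*C,.16],speed=.12); st('lift')
    bot.goto(list(g+[0,0,.07]),rg.as_rotvec()); st('over')
    bot.move_l(list(g+[0,0,.012]),speed=.1); print(bot.move_l(list(g-[0,0,.004]),speed=.02,guard=3)); st('down')
def release():
    bot.move_gripper(.75); p=np.array(bot.get_position()); a=R.from_rotvec(bot.get_orientation()).as_matrix()[:,2]
    bot.move_l(list(p-.07*a),speed=.1); bot.move_l(list(p-.07*a+[0,0,.06]),speed=.15)
E
python3 - <<'E'
from h import *
lean(.06,.067,.065)
c=shot('side'); cv2.imwrite('pics/a6.png',cv2.resize(c['image'][150:290,220:360,::-1],None,fx=4,fy=4))
E
```

```text
grip t 57.4 w 0.479 gf 60.1 F [ 1.5 -0.5  2.4] p [ 0.4971 -0.1106  0.0674]
lift t 58.4 w 0.476 gf 60.6 F [ 0.6 -0.  -0.2] p [ 0.4963 -0.1103  0.1593]
over t 59.5 w 0.481 gf 60.9 F [ 0.3  0.3 -1.2] p [0.5454 0.176  0.1113]
True
down t 60.8 w 0.478 gf 61.7 F [0.5 0.5 2.6] p [0.5461 0.1767 0.0448]
```

View pics/a6.png

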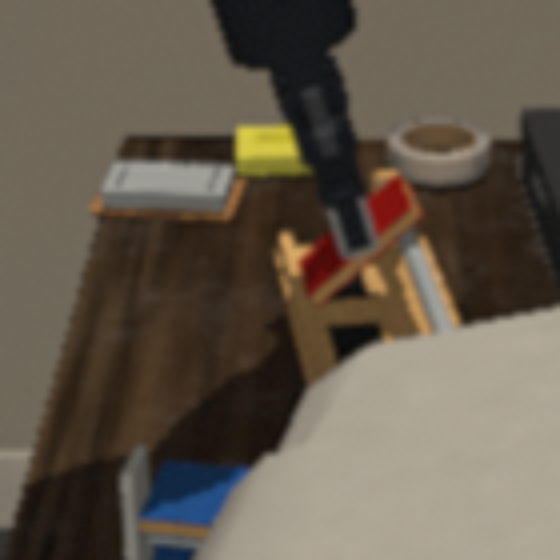

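The red plaque is held on the rail with its foot inside the lip (about (315,295) in the crop). Releasing it, then blue.

```bash
cat > chk.py <<'E'
from h import *
def check(fn=None):
    c=shot('top');W=cloud(c);im=c['image'].astype(int);r,g,b=im[...,0],im[...,1],im[...,2];Z=W[...,2]
    u=np.array([np.cos(D(RYAW)),np.sin(D(RYAW))]); v=np.array([-u[1],u[0]])
    Lx=(W[...,:2]-REST)@u; Ly=(W[...,:2]-REST)@v
    box=(abs(Lx)<.06)&(abs(Ly)<.112)&(Z>.01)
    for n,m in(('red',(r>90)&(g<60)&(b<60)),('blue',(b>90)&(r<60))):
        m=m&box
        m=cv2.erode(m.astype(np.uint8),np.ones((3,3)))>0
        if m.sum()<80: print(n,m.sum()); continue
        s=np.polyfit(Lx[m],Z[m],1); sy=np.polyfit(Ly[m],Z[m]-np.polyval(s,Lx[m]),1)
        cx=(Lx[m].min()+Lx[m].max())/2; th=np.arctan(s[0])
        print(n,m.sum(),'tilt deg %.1f'%np.rad2deg(th),'yslope %.3f'%sy[0],'centre x %.4f z %.4f y %.4f'%(cx+.005*np.sin(th),np.polyval(s,cx)-.005*np.cos(th),(Ly[m].min()+Ly[m].max())/2),'x range',np.round([Lx[m].min(),Lx[m].max()],4),'y',np.round([Ly[m].min(),Ly[m].max()],4))
    if fn: cv2.imwrite('pics/'+fn,cv2.resize(c['image'][105:295,170:460,::-1],None,fx=2.75,fy=2.75,interpolation=cv2.INTER_CUBIC))
    return W,im
E
python3 - <<'E'
from chk import *
release(); bot.goto([.43,-.1,.28],ori(0)); check()
W,im=check(); m=(im[...,2]>100)&(im[...,0]<60)&(abs(W[...,2]-.06)<.005); print('blue on platen',rect(blob(W,m,(385,185,450,262))))
c=shot('side'); cv2.imwrite('pics/a7.png',cv2.resize(c['image'][150:290,220:360,::-1],None,fx=4,fy=4))
E
```

```text
red 491 tilt deg 38.8 yslope 0.002 centre x -0.0017 z 0.0423 y 0.0596 x range [-0.0325  0.0228] y [0.04   0.0792]
blue 0
red 500 tilt deg 38.9 yslope -0.007 centre x -0.0020 z 0.0420 y 0.0596 x range [-0.0328  0.0224] y [0.0398 0.0794]
blue 0
blue on platen (array([ 0.4965, -0.1122]), array([80.1, 43.6]), -9.671478271484375)
```

View pics/a7.png

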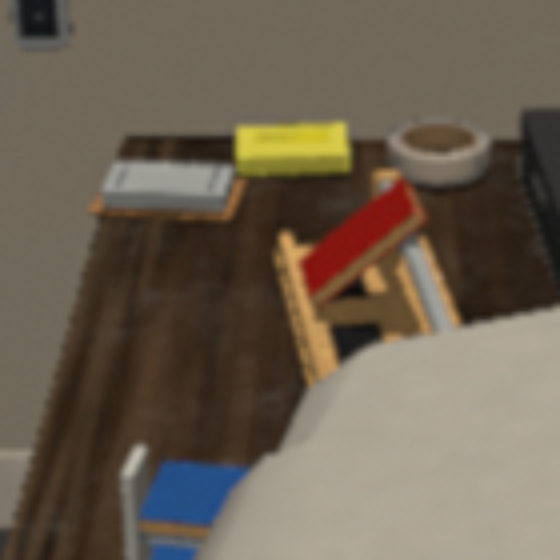

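Red leans at 39° and about (-0.002, 0.042), inside tolerance, with its foot on the board behind the lip. Pushing it could tip it, so I leave it. Blue goes in 2 mm closer to the lip.

```bash
sed -i 's/x=-.005,z=.040/x=-.007,z=.040/' h.py; python3 - <<'E'
from chk import *
lean(-.06,.057,.055)
release(); bot.goto([.43,-.1,.28],ori(0)); bot.hold(.5); W,im=check('a8.png')
Z=np.nan_to_num(W[...,2],nan=-1)
P=blob(W,abs(Z-.085)<.006,(370,105,450,178));print('tamp top',rect(P),np.median(P[:,2]))
P=blob(W,abs(Z-.015)<.005,(190,235,245,295));print('caul',rect(P),np.median(P[:,2])); st()
E
```

```text
grip t 66.6 w 0.482 gf 60.1 F [1.  0.9 4.1] p [ 0.4971 -0.1106  0.0574]
lift t 67.6 w 0.485 gf 60.6 F [ 0.5  0.  -0.6] p [ 0.4963 -0.1103  0.1592]
over t 68.5 w 0.480 gf 61.0 F [ 0.2 -0.  -0.4] p [0.5631 0.0575 0.1114]
True
down t 69.7 w 0.477 gf 61.7 F [1.2 0.4 2.3] p [0.5641 0.0578 0.0469]
red 504 tilt deg 38.8 yslope -0.002 centre x -0.0017 z 0.0423 y 0.0595 x range [-0.0329  0.0232] y [0.0398 0.0792]
blue 479 tilt deg 36.2 yslope 0.000 centre x -0.0024 z 0.0428 y -0.0622 x range [-0.0338  0.023 ] y [-0.0816 -0.0429]
tamp top (array([ 0.6954, -0.1222]), array([21.7, 21.6]), -18.49102783203125) 0.08507403546629341
caul (array([0.4228, 0.3183]), array([80.2, 45.7]), -4.575767517089844) 0.014975463768930896
 t 72.9 w 0.749 gf 0.0 F [ 0.4 -0.4  0.2] p [ 0.4301 -0.0998  0.28  ]
```

View pics/a8.png

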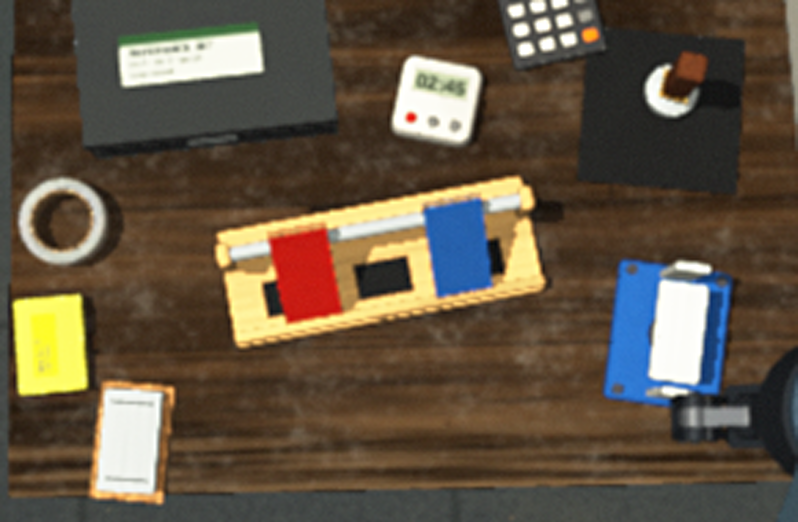

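The tamper was knocked to about (0.695,-0.122), but it is upright and still within 12 mm of the mat centre. Blue at 36° and its height suggest the feet hang on the lip edge instead of the board. I'll check the rest's exact position against the rail and lip.

```bash
python3 - <<'E'
from h import *
W=np.load('/tmp/top0.npz')['W']
u=np.array([np.cos(D(RYAW)),np.sin(D(RYAW))]); v=np.array([-u[1],u[0]])
Lx=(W[...,:2]-REST)@u; Ly=(W[...,:2]-REST)@v; Z=W[...,2]
for lo,hi in((-.1,-.03),(-.03,.03),(.03,.1)):
    m=(Ly>lo)&(Ly<hi)&(Z>.044)&(abs(Lx)<.06); print('rail',m.sum(),Lx[m].mean(),np.ptp(Lx[m]),np.percentile(Z[m],90))
m=(abs(Ly)<.11)&(abs(Lx)<.07)
for a in np.arange(-.054,.054,.003):
    k=m&(abs(Lx-a)<.0015); print('%.3f %.4f %d'%(a,np.nanmedian(Z[k]),k.sum()),end=' | ')
E
python3 - <<'E'
from h import *
c=shot('side'); cv2.imwrite('pics/a9.png',cv2.resize(c['image'][170:250,270:370,::-1],None,fx=7,fy=7,interpolation=cv2.INTER_CUBIC))
E
```

```text
rail 180 0.021815424901794108 0.012664637640323696 0.0547271405333054
rail 157 0.02175140141844439 0.01260500401085916 0.0544745137747997
rail 180 0.021581099423523133 0.011846808907577444 0.05475690823639357
-0.054 0.0006 133 | -0.051 0.0004 130 | -0.048 0.0007 139 | -0.045 0.0077 165 | -0.042 0.0172 176 | -0.039 0.0185 134 | -0.036 0.0171 100 | -0.033 0.0086 132 | -0.030 0.0084 140 | -0.027 0.0084 134 | -0.024 0.0087 133 | -0.021 0.0090 131 | -0.018 0.0088 137 | -0.015 0.0087 132 | -0.012 0.0090 134 | -0.009 0.0093 132 | -0.006 0.0084 137 | -0.003 0.0089 136 | 0.000 0.0088 132 | 0.003 0.0085 134 | 0.006 0.0082 128 | 0.009 0.0080 131 | 0.012 0.0083 131 | 0.015 0.0088 150 | 0.018 0.0479 302 | 0.021 0.0509 266 | 0.024 0.0530 135 | 0.027 0.0511 98 | 0.030 0.0446 3 | 0.033 0.0104 6 | 0.036 0.0084 123 | 0.039 0.0080 133 | 0.042 0.0083 133 | 0.045 0.0081 124 | 0.048 0.0043 81 | 0.051 0.0002 123 |
```

View pics/a9.png

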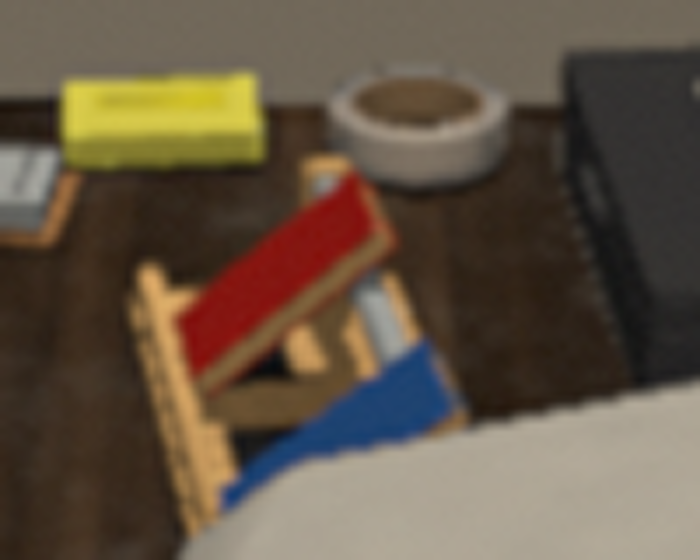

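The rail and lip fit puts the rest origin about 4.3 mm farther along +x than I had. So both feet hang on the lip edge, within tolerance but marginal for blue. I'll regrip blue and set it down with the corrected position.

```bash
cat >> chk.py <<'E'
U=np.array([np.cos(D(RYAW)),np.sin(D(RYAW)),0]); V=np.array([-U[1],U[0],0])
def pose(x,y,z,tilt,rel):
    rp=R.from_euler('z',RYAW,degrees=True)*R.from_euler('y',-tilt,degrees=True)
    G=T(np.array([*REST,0])+x*U+y*V+[0,0,z],rp)@np.linalg.inv(rel); return G[:3,3],R.from_matrix(G[:3,:3])
def fix(x,y,z,tilt,tx,y2):
    rel=np.linalg.inv(T([0,0,.002],R.from_rotvec(ori(0,-26))))@np.eye(4)
    g,rg=pose(x,y,z,tilt,rel); h,rh=pose(tx,y2,.040,43,rel); a=rg.as_matrix()[:,2]
    bot.move_gripper(.8); bot.goto(list(g-.07*a+[0,0,.05]),rg.as_rotvec()); bot.move_l(list(g-.07*a),speed=.12); print(bot.move_l(list(g),speed=.06,guard=5))
    bot.move_gripper(0.); st('grip'); bot.move_l(list(np.array(bot.get_position())+[0,0,.05]),speed=.08); st('lift')
    bot.goto(list(h+[0,0,.05]),rh.as_rotvec()); bot.move_l(list(h+[0,0,.01]),speed=.08); print(bot.move_l(list(h-[0,0,.004]),speed=.02,guard=3)); st('down %.4f'%h[2])
E
python3 - <<'E'
from chk import *
fix(-.0024,-.0622,.0415,36.2,-.0005,-.0622)
release(); bot.goto([.43,-.1,.28],ori(0)); bot.hold(.3); check()
E
```

```text
False
grip t 76.4 w 0.481 gf 59.8 F [-1.7 -0.8  5.2] p [0.5682 0.0565 0.0438]
lift t 77.2 w 0.480 gf 60.6 F [ 0.   0.3 -0.3] p [0.5677 0.0565 0.0934]
True
down 0.0415 t 78.6 w 0.475 gf 62.7 F [-1.  -0.   4.9] p [0.5698 0.0567 0.0423]
red 506 tilt deg 39.0 yslope -0.007 centre x -0.0021 z 0.0421 y 0.0595 x range [-0.0326  0.0222] y [0.0398 0.0791]
blue 432 tilt deg 44.3 yslope 0.016 centre x -0.0006 z 0.0406 y -0.0641 x range [-0.0292  0.021 ] y [-0.0834 -0.0448]
```

Blue now sits properly at 44°. Same for red.

```bash
python3 - <<'E'
from chk import *
fix(-.0021,.0595,.0415,39,-.0005,.0595)
release(); bot.goto([.43,-.1,.28],ori(0)); bot.hold(.5); W,im=check('a10.png')
Z=np.nan_to_num(W[...,2],nan=-1)
P=blob(W,abs(Z-.085)<.006,(370,105,450,178));print('tamp top',rect(P),np.median(P[:,2]))
P=blob(W,abs(Z-.015)<.005,(190,235,245,295));print('caul',rect(P)); st()
E
```

```text
False
grip t 85.3 w 0.476 gf 59.7 F [-2.6 -0.5  4.9] p [0.5482 0.1766 0.0438]
lift t 86.1 w 0.470 gf 60.5 F [0.5 0.2 0.4] p [0.5478 0.1765 0.0934]
True
down 0.0415 t 87.5 w 0.474 gf 62.5 F [-2.8 -0.3  5.7] p [0.5497 0.1768 0.043 ]
red 471 tilt deg 44.1 yslope -0.016 centre x -0.0010 z 0.0405 y 0.0592 x range [-0.03    0.0211] y [0.039  0.0794]
blue 432 tilt deg 44.4 yslope -0.016 centre x -0.0004 z 0.0408 y -0.0640 x range [-0.0288  0.021 ] y [-0.0829 -0.0451]
tamp top (array([ 0.696 , -0.1222]), array([22.7, 21.2]), -18.755035400390625) 0.08484067289544307
caul (array([0.4228, 0.3179]), array([79.8, 46.2]), -5.1490325927734375)
 t 91.0 w 0.750 gf 0.0 F [ 0.1 -0.  -0.3] p [ 0.4301 -0.0999  0.28  ]
```

View pics/a10.png

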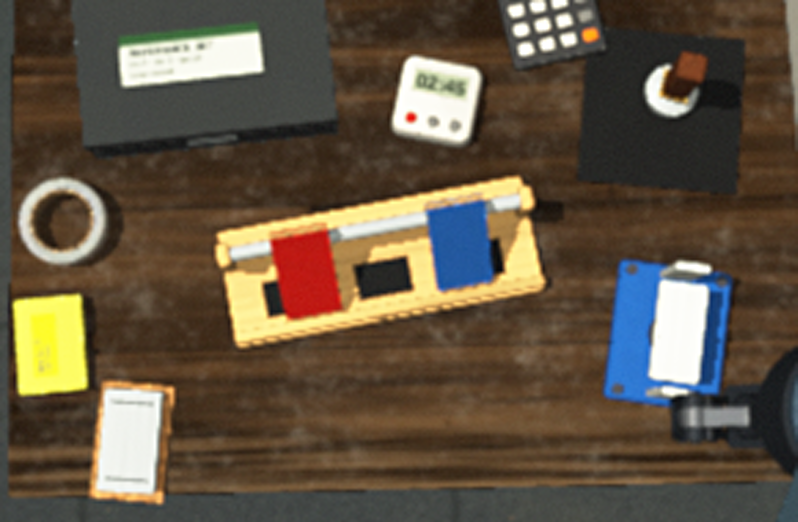

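Both plaques lean at 44° behind the lip, the plate is centred on its pad and the tamper stands on the mat. The timer, tape roll and yellow pad have not moved. Handing in.

```bash
python3 -c "
from h import *
print(bot.job_done())"
```

```text
the job is handed in; nothing more can be done
None
```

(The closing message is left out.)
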